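# Clamp a glass blank in the ratchet holder

### The job

Stand the tall round glass blank on the bed of the ratchet holder, between its two jaws, and let go of it. Then turn the ratchet knob clockwise, tooth by tooth, until the blank is pinched between both jaws, and stop at a tooth where the sprung jaw is pushed back about half of its 18 mm travel (about 10 N), never nearly to its end, which would chip the glass. Let go of the knob so that the pawl alone holds the grip, and leave the other glass pieces standing where they are.

Things in the scene. Friction and masses are not known exactly. Their poses are not given: they have to be found in the camera images.
- blank_centre (a point): centre (half-way up) of the tall round amber glass blank: an upright solid cylinder, 44 mm in diameter and 80 mm high, 200 to 340 g, standing on the table. It is the tallest of three glass pieces; the others are a square block and a low puck.
- blank: the same glass blank; origin at the centre of its underside, z up its axis
- holder: ratchet holder: dark steel plate 110 mm (its x) by 310 mm (y), 18 mm thick, fixed; origin at the centre of its underside. Along its +y axis stand in turn the ratchet wheel with the knob (axis at y = -100 mm), the carriage with the sprung jaw, the bed and the set jaw. The jaws are 50 mm wide, their tops 50 mm above the table; the carriage is lower.
- bed (a point): point on the bed's surface, 18 mm above the table, axes as the holder's. With its centre over this point the blank clears both jaws by at least 4 mm at every start. The set jaw (far end, +y) is bolted anywhere along a 10 mm slot, its cork face 27 to 37 mm from this point in +y; where is not measured.
- jaw: sprung jaw, a pad with a cork face towards the holder's +y; origin at the middle of that face's lower edge. It rides on the carriage, which moves 6 mm in +y per tooth, and is pushed back against springs of 1.1 N/mm, 18 mm of travel. Sliding the free blank along takes 1 to 3 N; once it is pinched between both jaws the force climbs 6.6 N a tooth.
- knob_grip (a point): point on the wheel's vertical axis at the height to grip the knob, 70 mm above the table: a black bar 44 mm long (this point's x), 14 mm wide (y), from 45 to 79 mm above the table, turning with the wheel. At wheel angle 0 the bar lies along the holder's x. Under it a black disc 46 mm wide, then the toothed wheel, 72 mm wide.
- ratchet (a joint): wheel angle in rad, growing clockwise seen from above, which closes the jaws. 16 teeth: the wheel rests on the pawl at multiples of 0.3927. The pawl drops in 0.03 to 0.07 rad past such a multiple; let go between teeth, the loaded wheel runs back to the tooth before. Holding it against the jaw takes 0.0153 N m per N; drag and pawl add 0.03 to 0.08.
- pawl (a joint): angle of the brass sprung pawl beside the wheel, in rad: about 0 (-0.03 to 0.01) when its nose lies at the foot of a tooth, growing to 0.1 as a tooth lifts it
- square_block: amber glass square block, 45 x 45 x 60 mm; to be left alone
- puck: low round amber glass puck, 62 mm wide, 28 mm high; to be left alone
Mind the look-alikes: they are no part of the job. What is shaped like the blank but purple or yellow is not meant.

How it is judged:
By the outcome, as a careful person would: the job done as asked, in the order asked, and still so for the second after the job is handed in, with the robot touching nothing.
It also fails if it takes over 69 s, if anything falls off the work surface, if the arm or the gripper's body presses on something with over 40 N, if the wrist force passes 120 N, or if a joint passes its speed limit or range.

### The arm

A 6-joint arm with a two-finger parallel gripper is mounted at the origin on the work surface. World frame = base frame: x ahead of the robot, y to its left, z up, the work surface at z = 0. Lengths are in m, angles in rad, forces in N, time in s.
With the tool pointing down it reaches from about 0.3 to 0.85 m from the base axis. Payload 5.4 kg.
Tool frame: the origin (TCP) lies on the centre line of the jaws, within the pads' length; the fingertips stand arm.nose_length ahead of it and the grasp point (between the pads) lies 2 mm behind it (arm.nose_length is the distance from the TCP to the fingertips, in m); x points along the fingers, y is the direction in which the jaws open and shut, and the axes are right-handed (so a half turn about x gives the same grasp; the last joint's range is limited). The gripper opens to 85 mm and grips with 20 to 120 N. Pads are 22 mm wide; open, the fingers measure 114 mm over their backs; the gripper's body (76 mm by 85 mm) begins 54 mm behind the grasp point. The pads swing forward as they close: fully open they stand 13 mm farther back than shut.
Start: joints at [-1.514, 0.158, 1.597, -0, 1.386, -0.21], TCP at [0.152, -0.555, 0.248] pointing down, gripper open.
Joint ranges: [-2.91, 2.91], [-0.94, 2.29], [0.18, 2.7], [-1.29, 4.43], [0.17, 2.64], [-3, 3]. Speed limits (rad/s): [2.57, 2.57, 3.14, 3.14, 3.14, 3.14].

### API

Orientations are given as a unit quaternion [w, x, y, z].
In Python, from rig import arm gives the robot as it stands. The module is installed in compiled form; this text tells all that it offers.
- The arm moves only by the shell command python3 -m pendant 'ROWS'. ROWS is JSON, a list that holds one entry, the list of rows, each a list of 7 numbers: the closure, from 0 (fully open) to 1 (shut), then the shift along the tool's x, y, z in m, then the turn, a rotation vector about the tool's x, y, z in rad. A call has 1 to 12 rows; each row shifts and turns the pose as measured when the row begins, along the tool's axes as they then stand; what a row does not reach is not made up. A row lasts 1/12 s, in which the tool goes at most 41.7 mm and 7.16 degrees, less where a joint would pass 70% of its speed; a pose out of reach is approached as far as the arm can. A call with a gripper value outside its range is refused whole. The fingers move at their own pace and stop on an object; the grip force is fixed at half the most. Time passes only in rows, so rows that do not move let the fingers close. It gives the time, the measured TCP pose, the force and the opening at its end, in the units of the state.
- arm.observe(): the state, without advancing time (a new reading comes with each control period).
- arm.get_image(name): name is "scene" or "top"; returns a dict with "img" (400x640x3 uint8, red, green, blue), "range_z" (400x640 float32, m along the optical axis (not along the pixel's ray), 0 where there is no reading), "camera_matrix" (3x3 intrinsics, pixels), "R" (3x3) and "t" (3): a world point X has camera coordinates R X + t. Camera axes: x right, y down, z forward; pixel columns grow to the right and rows downward; lengths in m; the calibration is good to about 2 mm. A picture is of the moment at which its call begins.
- arm.close_job(): hands the job in, once; it reports no verdict.
The state is a dict: "time": time; "qpos": joint angles; "dq": joint speeds; "effort": joint torques, N m; "ee_pos": TCP position; "orientation": TCP orientation; "contact_force": force on the tool from outside, world axes, zero at the start; "torque": the same for the moment, N m; "width": opening from 0.0 (shut) to 1.0 (fully open).
Only numpy, scipy, OpenCV 4.12 (cv2) and the standard library are available. Lean on these libraries where they do the work, as an engineer would, in place of code of your own. Each camera call takes 0.05 s, during which the arm holds its last target.

## Working session

There is one attempt and no reset: what is moved stays moved. The work goes in short steps, Python scripts to look and compute and a shell command to move; the robot and the scene stay as the last step left them, time stands still between calls to the robot, and variables do not carry over. Pictures are saved under pics/ and viewed, and the job is handed in when it is done.

```bash
mkdir -p pics; python3 - <<'E'
from rig import arm
import cv2,numpy as np
print(arm.observe(), arm.nose_length)
for n in ("scene","top"):
    d=arm.get_image(n); cv2.imwrite(f"pics/{n}0.png",d["img"][...,::-1]); np.savez(f"{n}0.npz",**d)
    print(n,d["camera_matrix"].tolist(),d["R"].tolist(),d["t"].tolist())
E
```

```text
{'time': 0.0, 'qpos': array([-1.51408594e+00,  1.59008246e-01,  1.59826230e+00,  3.38299460e-05,
        1.38620520e+00, -2.10062551e-01]), 'dq': array([ 0.0002265 , -0.00128129, -0.00105846,  0.00049908,  0.00062818,
        0.00088107]), 'effort': array([ 5.04038162e-04, -3.95989037e+01, -3.31433022e+01, -1.04083824e-04,
        8.24971095e-03, -1.82700472e-05]), 'ee_pos': array([ 0.15155779, -0.55406769,  0.24732474]), 'orientation': array([ 0.09337389,  0.7008884 ,  0.09469973, -0.70076296]), 'contact_force': array([-0.9339229 ,  0.24894599,  0.49670804]), 'torque': array([0.00313775, 0.03227269, 0.00890112]), 'width': 1.0002454646892784} 0.017
scene [[369.8212899550213, 0.0, 321.9992049419673], [0.0, 369.8212899550213, 201.3207170369391], [0.0, 0.0, 1.0]] [[-0.49789968223760517, 0.8671679594125283, -0.01075344577348794], [0.7453789251156399, 0.4215684218534066, -0.5164206848001747], [-0.44329015827237245, -0.26514108671486525, -0.856267504763853]] [0.1990002733383362, -0.3799721187536125, 1.2261520726980566]
top [[435.57389787990695, 0.0, 313.631943182195], [0.0, 435.57389787990695, 206.33351138874852], [0.0, 0.0, 1.0]] [[0.02903260527062704, -0.9994294219142162, 0.017260893470945164], [-0.9959549119371517, -0.030392061727420396, -0.08455847664318958], [0.08503482356928908, -0.014736118762144496, -0.9962690026214646]] [0.04147947054452458, 0.5544814586430316, 0.977638016598467]
```

View pics/scene0.png

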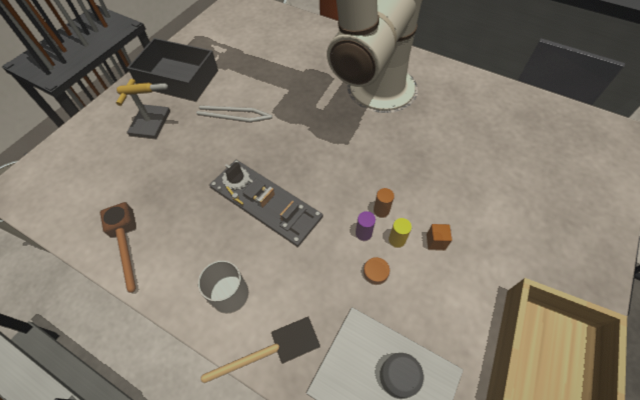

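View pics/top0.png

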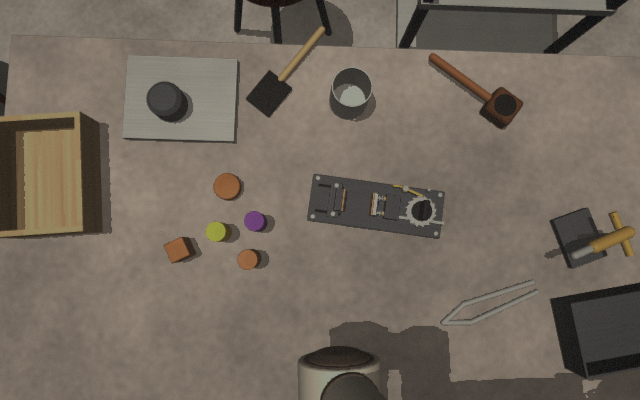

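Scene view: the amber candidates are a tall cylinder (385,202), a square block (440,236) and a low puck (377,270). The purple (366,226) and yellow (400,233) cylinders are look-alikes. The amber cylinder at (385,202), seen at (249,259) in the top view, fits: it is round and tall. Next, enlarged crops and measurements.

```bash
cat > h.py <<'E'
import numpy as np,cv2
def ray(d,u,v,z):
    K,R,t=d["camera_matrix"],d["R"],d["t"]
    c=-R.T@t; r=R.T@np.linalg.inv(K)@np.array([u,v,1.]); return c+r*(z-c[2])/r[2]
def proj(d,X):
    p=d["camera_matrix"]@(d["R"]@np.asarray(X,float)+d["t"]); return p[:2]/p[2]
def cloud(d):
    v,u=np.mgrid[:400,:640]; Z=d["range_z"]; K=d["camera_matrix"]
    P=np.stack([(u-K[0,2])/K[0,0]*Z,(v-K[1,2])/K[1,1]*Z,Z],-1)
    return (P-d["t"])@d["R"]
E
python3 - <<'E'
import numpy as np,cv2
from h import *
T=dict(np.load("top0.npz"));S=dict(np.load("scene0.npz"))
a=cv2.resize(T["img"][165:275,150:300],None,fx=5,fy=5,interpolation=cv2.INTER_CUBIC)[...,::-1]
cv2.imwrite("pics/c_top.png",a)
b=cv2.resize(T["img"][165:245,300:450],None,fx=5.3,fy=5.3,interpolation=cv2.INTER_CUBIC)[...,::-1]
cv2.imwrite("pics/c_hold.png",np.clip(b*1.6,0,255))
c=cv2.resize(S["img"][150:250,200:330],None,fx=6,fy=6,interpolation=cv2.INTER_CUBIC)[...,::-1]
cv2.imwrite("pics/c_hs.png",np.clip(c*1.6,0,255))
c=cv2.resize(S["img"][180:290,345:465],None,fx=5,fy=5,interpolation=cv2.INTER_CUBIC)[...,::-1]
cv2.imwrite("pics/c_s.png",c)
for n,d in(("top",T),("scene",S)):
    hsv=cv2.cvtColor(d["img"],cv2.COLOR_RGB2HSV); C=cloud(d)
    m=cv2.inRange(hsv,(5,140,60),(16,255,255))|cv2.inRange(hsv,(125,80,30),(160,255,255))|cv2.inRange(hsv,(24,150,60),(38,255,255))
    k,l,s,ce=cv2.connectedComponentsWithStats(m)
    for i in range(1,k):
        if s[i,4]>60:
            P=C[(l==i)&(d["range_z"]>0)]
            top=P[P[:,2]>np.percentile(P[:,2],95)-.006]
            print(n,s[i],ce[i].round(1),hsv[l==i].mean(0).round(),"ztop",np.percentile(P[:,2],95).round(4),"topctr",((top.max(0)+top.min(0))/2).round(4),len(top))
E
```

```text
top [430  54  62  46 462] [459.7  76.1] [ 12. 147. 111.] ztop 0.0374 topctr [ 0.868  -0.2775  0.0361] 400
top [214 174  26  25 511] [226.5 185.8] [ 13. 148. 137.] ztop 0.0308 topctr [0.5934 0.2588 0.0294] 483
top [244 211  21  20 310] [254.  220.6] [146. 108. 113.] ztop 0.0824 topctr [0.5137 0.1874 0.081 ] 303
top [164 237  26  25 392] [176.6 249.5] [ 13. 148. 137.] ztop 0.0624 topctr [0.4473 0.355  0.0607] 373
top [239 250  18  19 219] [247.9 259.1] [ 13. 143. 143.] ztop 0.0826 topctr [0.4308 0.1968 0.0805] 215
scene [ 26   0  40  51 174] [46.9 27.3] [ 13. 163.  66.] ztop 0.0662 topctr [ 0.3085 -1.3103  0.0725] 12
scene [90  0 17 27 85] [98.  12.7] [ 13. 161.  67.] ztop -0.0227 topctr [ 0.0998 -1.2803 -0.0219] 8
scene [321   0  17  20 268] [328.9   8.4] [ 10. 163.  68.] ztop -0.1924 topctr [-0.6347 -0.546  -0.1904] 24
scene [377 188  17  15 192] [385.  195.4] [ 14. 165. 154.] ztop 0.0811 topctr [0.4314 0.1987 0.0788] 190
scene [358 212  17  16 215] [366.1 219.1] [144. 112. 142.] ztop 0.0814 topctr [0.5145 0.1882 0.0792] 213
scene [393 218  18  17 229] [401.9 226.3] [ 30. 169. 181.] ztop 0.0816 topctr [0.4898 0.2696 0.0796] 225
scene [432 224  20  18 296] [440.9 232.4] [ 14. 173. 150.] ztop 0.0615 topctr [0.4483 0.3565 0.0593] 295
scene [364 258  25  23 454] [376.4 269.2] [ 14. 154. 159.] ztop 0.0297 topctr [0.5948 0.2596 0.0276] 450[ WARN:0@0.117] global loadsave.cpp:1063 imwrite_ Unsupported depth image for selected encoder is fallbacked to CV_8U.
```

View pics/c_top.png

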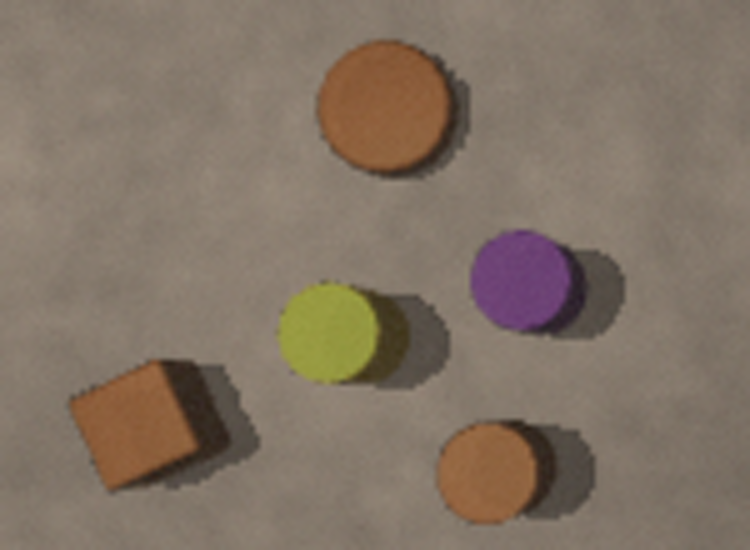

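View pics/c_hold.png

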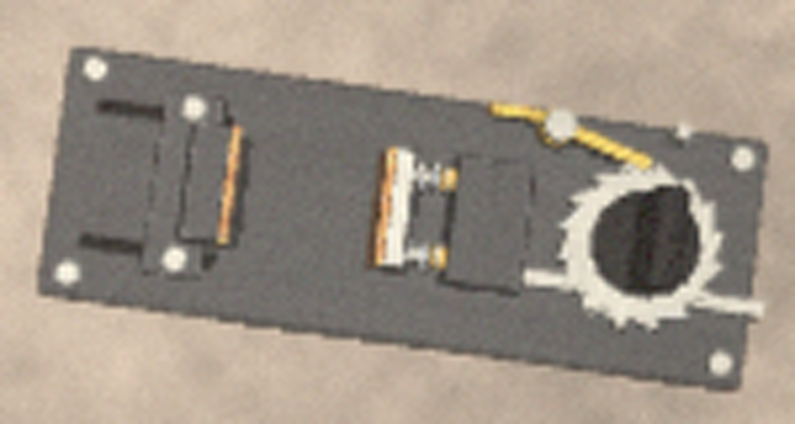

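View pics/c_hs.png

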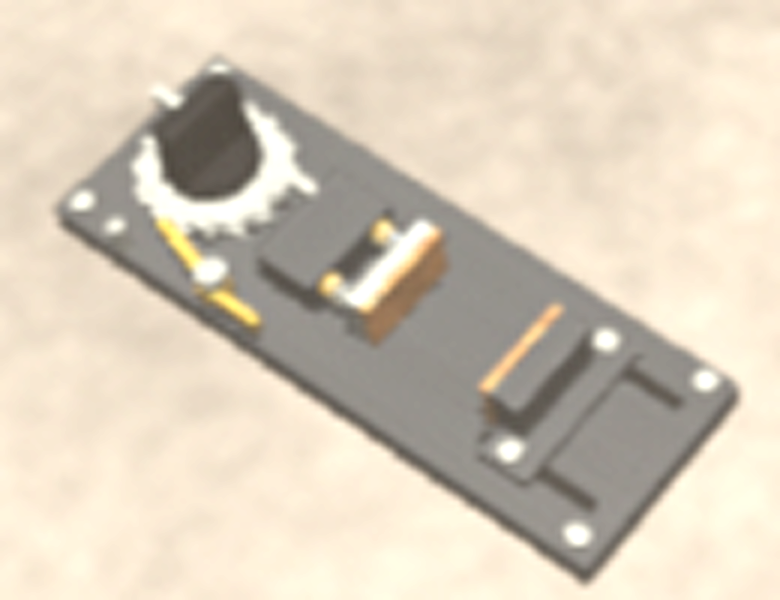

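View pics/c_s.png

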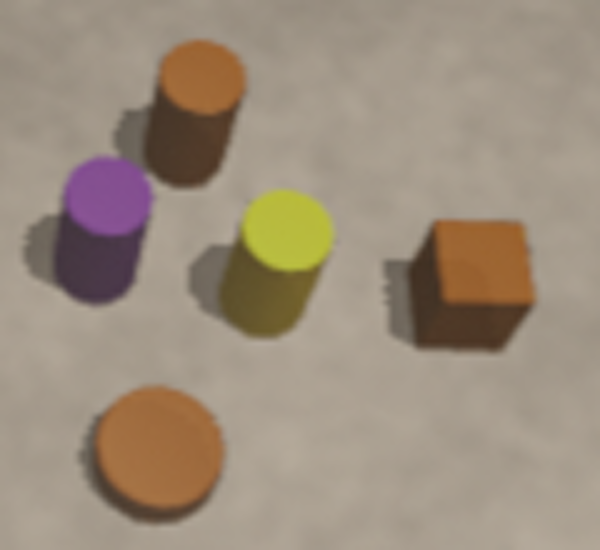

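Crops confirm it: the round, tall amber piece is at top (249,259) / scene (385,202), with its top at z≈0.08 and centre ≈(0.431,0.198). The puck (227,186) is only 0.03 high and the other amber piece is square. Now the holder's pose, the jaw faces and the knob.

```bash
cat > hold.py <<'E'
from h import *
def platefit(d):
    C=cloud(d); hsv=cv2.cvtColor(d["img"],cv2.COLOR_RGB2HSV)
    u,v=proj(d,[.53,-.05,.018])
    m=((C[...,2]>.010)&(C[...,2]<.1)&(C[...,0]>.40)&(C[...,0]<.68)&(C[...,1]>-.30)&(C[...,1]<.13)).astype(np.uint8)
    m=cv2.morphologyEx(m,cv2.MORPH_OPEN,np.ones((3,3)))
    k,l,s,ce=cv2.connectedComponentsWithStats(m); i=1+s[1:,4].argmax()
    P=C[l==i]; return P,(l==i)
E
python3 - <<'E'
from hold import *
T=dict(np.load("top0.npz"));S=dict(np.load("scene0.npz"))
for n,d in(("top",T),("scene",S)):
    print(n,"cam",(-d["R"].T@d["t"]).round(3))
    P,m=platefit(d); C=cloud(d)
    Q=P[(P[:,2]>.013)&(P[:,2]<.023)]
    r=cv2.minAreaRect(Q[:,:2].astype(np.float32)); print(r, np.median(Q[:,2]))
    # colour mask of the plate, contour cast to z=.018
    cs,_=cv2.findContours(m.astype(np.uint8),cv2.RETR_EXTERNAL,cv2.CHAIN_APPROX_NONE); c=max(cs,key=len)[:,0]
    W=np.array([ray(d,a,b,.018)[:2] for a,b in c]); print(cv2.minAreaRect(W.astype(np.float32)))
    hsv=cv2.cvtColor(d["img"],cv2.COLOR_RGB2HSV)
    print("z levels",np.histogram(P[:,2],bins=np.arange(.01,.09,.005)))
    K=P[P[:,2]>.066]; rk=cv2.minAreaRect(K[:,:2].astype(np.float32)); print("knob",rk,len(K))
    ck=(cv2.inRange(hsv,(4,70,60),(20,255,255))>0)&m
    k,l,s,ce=cv2.connectedComponentsWithStats(ck.astype(np.uint8))
    for i in range(1,k):
        if s[i,4]>8: 
            X=C[l==i];print("cork",s[i],ce[i].round(1),X.min(0).round(4),X.max(0).round(4),X.mean(0).round(4))
E
```

```text
top cam [0.468 0.073 1.02 ]
((0.5595001578330994, -0.0879320502281189), (0.313264399766922, 0.11021852493286133), 83.8211669921875) 0.018130207931726587
((0.5593796968460083, -0.08846928179264069), (0.3143414855003357, 0.11086361855268478), 83.85554504394531)
z levels (array([ 234, 3394,  905,  163,  195,  427,  366,  256,  170,   14,   12,
         11,   13,   99,   25]), array([0.01 , 0.015, 0.02 , 0.025, 0.03 , 0.035, 0.04 , 0.045, 0.05 ,
       0.055, 0.06 , 0.065, 0.07 , 0.075, 0.08 , 0.085]))
knob ((0.548913300037384, -0.1853843778371811), (0.014938391745090485, 0.04322400689125061), 81.845703125) 146
cork [341 188   5  23  55] [343.1 199.2] [ 0.5442 -0.0142  0.0146] [ 0.5982 -0.0028  0.053 ] [ 0.5697 -0.0079  0.041 ]
cork [369 193   6  22  72] [371.5 203.9] [ 0.5373 -0.0768  0.0223] [ 0.5847 -0.0682  0.0534] [ 0.5608 -0.0721  0.0439]
cork [383 196   4   5  11] [384.2 198.2] [ 0.5715 -0.1053  0.0331] [ 0.5807 -0.0988  0.0406] [ 0.5754 -0.1019  0.0365]
scene cam [0.926 0.313 0.856]
((0.5609185099601746, -0.08638598024845123), (0.31123673915863037, 0.11113867908716202), 83.898422
[... 154 characters left out ...]
[ 249, 2218,  343,  146,  208,  300,  226,  214,   82,   19,   17,
         22,   19,   72,    4]), array([0.01 , 0.015, 0.02 , 0.025, 0.03 , 0.035, 0.04 , 0.045, 0.05 ,
       0.055, 0.06 , 0.065, 0.07 , 0.075, 0.08 , 0.085]))
knob ((0.5501596927642822, -0.184766486287117), (0.015098527073860168, 0.04446273669600487), 82.09950256347656) 113
cork [260 188  14  19 115] [267.  197.3] [ 0.5248 -0.0804  0.0163] [ 0.5877 -0.0685  0.052 ] [ 0.5616 -0.072   0.0364]
cork [253 195   4   5   9] [254.1 196.9] [ 0.5708 -0.1062  0.0315] [ 0.5806 -0.0982  0.0369] [ 0.5764 -0.1031  0.0345]
cork [280 201  14  15  44] [286.2 207.6] [ 0.5288 -0.0233  0.0173] [ 0.5955 -0.0014  0.0517] [ 0.5667 -0.0081  0.0448]
```

```bash
cat >> hold.py <<'E'
A=np.deg2rad(83.86-90); ex=np.array([np.cos(A),np.sin(A),0]); ey=np.array([-np.sin(A),np.cos(A),0]); O=np.array([.5602,-.0872,0])
def toH(P): P=np.asarray(P)-O; return np.stack([P@ex,P@ey,P[...,2]],-1)
def fromH(p): return O+p[0]*ex+p[1]*ey+np.array([0,0,p[2]])
E
python3 - <<'E'
from hold import *
T=dict(np.load("top0.npz"));S=dict(np.load("scene0.npz"))
for n,d in(("top",T),("scene",S)):
    C=toH(cloud(d)); hsv=cv2.cvtColor(d["img"],cv2.COLOR_RGB2HSV)
    b=(abs(C[...,0])<.022)&(C[...,2]>.025)&(C[...,2]<.056)&(C[...,1]>-.06)&(C[...,1]<.15)
    ck=(cv2.inRange(hsv,(4,70,60),(20,255,255))>0)&b
    for nm,lo,hi in(("spr",-.02,.04),("set",.06,.11)):
        s=ck&(C[...,1]>lo)&(C[...,1]<hi)
        f=s&(C[...,2]<.044); t=b&(C[...,1]>lo)&(C[...,1]<hi)&(C[...,2]>.046)
        q=lambda M:np.percentile(C[M][:,1],[2,10,50,90,98]).round(4) if M.sum()>3 else None
        print(n,nm,"face",f.sum(),q(f),"tops",t.sum(),q(t))
    # ray-edge of tops: rows at holder y
    pts={}
    for nm,lo,hi in(("spr",-.02,.04),("set",.06,.11)):
        s=ck&(C[...,1]>lo)&(C[...,1]<hi); v,u=np.nonzero(s)
        W=toH(np.array([ray(d,a,b_,.05) for a,b_ in zip(u,v)])); print("  ray z=.05 y range",W[:,1].min().round(4),W[:,1].max().round(4),"z=.02",toH(np.array([ray(d,a,b_,.018) for a,b_ in zip(u,v)]))[:,1][[0]].round(4))
    pl=(abs(C[...,2]-.018)<.005)&(abs(C[...,0])<.02)&(C[...,1]>-.06)&(C[...,1]<.1)
    print("visible bed y",np.percentile(C[pl][:,1],[1,99]).round(4))
from rig import arm
from scipy.spatial.transform import Rotation as Rn
q=arm.observe()["orientation"]; print(Rn.from_quat(np.r_[q[1:],q[0]]).as_matrix().round(3))
for p in ([0,.048,.018],[0,-.1,.07]): print(fromH(p).round(4))
E
```

```text
top spr face 38 [-0.0161 -0.0151  0.0159  0.0163  0.0165] tops 106 [0.0048 0.0058 0.0107 0.0153 0.0164]
top set face 0 None tops 173 [0.0797 0.0814 0.0894 0.0972 0.0988]
  ray z=.05 y range -0.0147 0.0195 z=.02 [0.011]
  ray z=.05 y range 0.0793 0.0833 z=.02 [0.0789]
visible bed y [-0.0592  0.0761]
scene spr face 64 [-0.0167 -0.0147  0.0153  0.0164  0.0169] tops 72 [0.0035 0.0053 0.0108 0.0158 0.0166]
scene set face 0 None tops 127 [0.079  0.0809 0.0898 0.0981 0.0992]
  ray z=.05 y range -0.0097 0.0289 z=.02 [-0.0266]
  ray z=.05 y range 0.0791 0.0848 z=.02 [0.067]
visible bed y [-0.0173  0.0995]
[[-0.     0.264 -0.965]
 [ 0.002 -0.965 -0.264]
 [-1.    -0.002 -0.   ]]
[ 0.5653 -0.0395  0.018 ]
[ 0.5495 -0.1866  0.07  ]
```

```bash
cat > go.py <<'E'
import sys
from hold import *
from rig import arm
from scipy.spatial.transform import Rotation as Rn
def delta(target,yaw=None):
    o=arm.observe(); q=o["orientation"]; R=Rn.from_quat(np.r_[q[1:],q[0]])
    d=R.inv().apply(np.asarray(target)-o["ee_pos"])
    M=R.as_matrix(); y0=np.degrees(np.arctan2(M[1,1],M[0,1]))
    yw=np.deg2rad(y0 if yaw is None else yaw)
    ty=np.array([np.cos(yw),np.sin(yw),0]); tx=np.array([0,0,-1.]); tz=np.cross(tx,ty)
    rv=(R.inv()*Rn.from_matrix(np.stack([tx,ty,tz],1))).as_rotvec()
    print("t",round(o["time"],2),"pos",o["ee_pos"].round(4),"yaw",y0.round(2),"w",round(o["width"],3),"F",o["contact_force"].round(1),"T",o["torque"].round(2),"q",o["qpos"].round(2))
    print("delta mm",(d*1e3).round(1),"turn deg",np.degrees(rv).round(2),"rad",rv.round(4))
if __name__=="__main__":
    a=[float(x) for x in sys.argv[1:]]; delta(a[:3],a[3] if len(a)>3 else None)
E
python3 go.py .4311 .1975 .2
python3 -m pendant '[[[0,0.005,-0.032,-0.022,0,0,0],[0,0.005,-0.032,-0.022,0,0,0],[0,0.005,-0.032,-0.022,0,0,0],[0,0.005,-0.032,-0.022,0,0,0],[0,0.005,-0.032,-0.022,0,0,0],[0,0.005,-0.032,-0.022,0,0,0],[0,0,-0.032,-0.022,0,0,0],[0,0,-0.032,-0.022,0,0,0],[0,0,-0.032,-0.022,0,0,0],[0,0,-0.032,-0.022,0,0,0],[0,0,-0.032,-0.022,0,0,0],[0,0,-0.032,-0.022,0,0,0]]]'
python3 go.py .4311 .1975 .2
```

```text
t 0.1 pos [ 0.1515 -0.5542  0.2474] yaw -74.72 w 1.003 F [ 0.1 -0.7  0.9] T [ 0.02 -0.01  0.03] q [-1.51  0.16  1.6   0.    1.39 -0.21]
delta mm [  48.7 -651.3 -467.8] turn deg [-0.   -0.02  0.1 ] rad [-0.     -0.0004  0.0017]
time: 1.1
ee_pos: [0.3061, -0.0987, 0.2097]
orientation: [-0.085, -0.701, -0.092, 0.702]
contact_force: [2.0, 0.3, 0.2]
width: 0.999
t 1.1 pos [ 0.3061 -0.0987  0.2097] yaw -75.65 w 0.999 F [2.  0.3 0.2] T [-0.03 -0.06 -0.02] q [-0.7  -0.56  2.29  0.01  1.43  0.62]
delta mm [  12.3 -255.8 -194.5] turn deg [-0.   -0.02  0.57] rad [-0.     -0.0004  0.0099]
```

```bash

python3 -m pendant '[[[0,0,-0.032,-0.024,0,0,0],[0,0,-0.032,-0.024,0,0,0],[0,0,-0.032,-0.024,0,0,0],[0,0,-0.032,-0.024,0,0,0],[0,0,-0.032,-0.024,0,0,0],[0,0,-0.032,-0.024,0,0,0],[0,0,-0.03,-0.024,0,0,0],[0,0,-0.025,-0.02,0,0,0],[0,0,0,0,0,0,0]]]'
python3 go.py .4311 .1975 .16 -75
```

```text
time: 1.85
ee_pos: [0.4272, 0.2087, 0.2103]
orientation: [0.088, 0.702, 0.094, -0.7]
contact_force: [1.1, 0.4, -0.2]
width: 1.0
t 1.85 pos [0.4272 0.2087 0.2103] yaw -75.19 w 1.0 F [ 1.1  0.4 -0.2] T [-0.03  0.01  0.03] q [ 0.19 -0.08  1.92  0.01  1.3   1.5 ]
delta mm [50.3 12.3 -0.8] turn deg [-0.19 -0.23  0.49] rad [-0.0034 -0.004   0.0085]
```

```bash

python3 -m pendant '[[[0,0.02,0.0123,-0.0008,-0.003,-0.004,0.0085],[0,0.03,0,0,0,0,0],[0,0,0,0,0,0,0]]]'
python3 go.py .4311 .1975 .06 -75
```

```text
time: 2.1
ee_pos: [0.4316, 0.1995, 0.1591]
orientation: [0.095, 0.701, 0.094, -0.7]
contact_force: [-1.3, 0.5, -1.4]
width: 0.998
t 2.1 pos [0.4316 0.1995 0.1591] yaw -74.63 w 0.998 F [-1.3  0.5 -1.4] T [-0.03 -0.02  0.03] q [ 0.18 -0.01  1.96 -0.    1.19  1.48]
delta mm [99.1  1.7  1. ] turn deg [ 0.37 -0.04 -0.04] rad [ 0.0065 -0.0007 -0.0006]
```

```bash

python3 -m pendant '[[[0,0.033,0.0017,0.001,0,0,0],[0,0.033,0,0,0,0,0],[0,0.02,0,0,0,0,0],[0,0.012,0,0,0,0,0],[0,0,0,0,0,0,0]]]'
python3 go.py .4311 .1975 .06 -75
```

```text
time: 2.52
ee_pos: [0.4326, 0.1961, 0.0618]
orientation: [0.094, 0.702, 0.094, -0.7]
contact_force: [0.1, 0.0, -0.1]
width: 1.001
t 2.52 pos [0.4326 0.1961 0.0618] yaw -74.73 w 1.001 F [ 0.1  0.  -0.1] T [-0.01  0.02  0.03] q [ 0.17  0.14  2.02 -0.    0.97  1.48]
delta mm [ 1.8 -1.8  1.1] turn deg [ 0.27 -0.18 -0.08] rad [ 0.0047 -0.0031 -0.0013]
```

```bash

python3 -m pendant '[[[0,0.001,-0.0018,0.001,0,0,0],[1,0,0,0,0,0,0],[1,0,0,0,0,0,0],[1,0,0,0,0,0,0],[1,0,0,0,0,0,0],[1,0,0,0,0,0,0],[1,0,0,0,0,0,0],[1,0,0,0,0,0,0],[1,0,0,0,0,0,0]]]'
python3 go.py .4311 .1975 .06 -75
```

```text
time: 3.27
ee_pos: [0.4339, 0.1977, 0.0668]
orientation: [0.094, 0.704, 0.093, -0.697]
contact_force: [0.1, -0.7, -3.3]
width: 0.499
t 3.27 pos [0.4339 0.1977 0.0668] yaw -74.77 w 0.499 F [ 0.1 -0.7 -3.3] T [-0.   -0.01  0.03] q [ 0.17  0.13  2.02 -0.    0.98  1.48]
delta mm [ 6.8 -0.6  2.8] turn deg [ 0.23 -0.57 -0.12] rad [ 0.0039 -0.0099 -0.002 ]
```

```bash

python3 -m pendant '[[[1,-0.015,0,0,0,0,0],[1,-0.03,0,0,0,0,0],[1,-0.035,0,0,0,0,0],[1,-0.035,0,0,0,0,0],[1,0,0,0,0,0,0]]]'
python3 go.py .5653 -.0400 .19 -6.15
python3 - <<'E'
from rig import arm
import cv2
a=arm.get_image("scene")["img"][...,::-1]; cv2.imwrite("pics/lift.png",cv2.resize(a[80:300,280:480],None,fx=2.7,fy=2.7))
E
```

```text
time: 3.68
ee_pos: [0.4286, 0.1967, 0.1816]
orientation: [-0.094, -0.7, -0.093, 0.702]
contact_force: [2.3, -0.3, -2.8]
width: 0.501
t 3.68 pos [0.4286 0.1967 0.1816] yaw -74.78 w 0.501 F [ 2.3 -0.3 -2.8] T [ 0.03 -0.19  0.  ] q [ 0.17 -0.05  1.95 -0.    1.24  1.48]
delta mm [ -8.3 264.3 -69.7] turn deg [-6.863e+01  1.800e-01  4.000e-02] rad [-1.1978e+00  3.2000e-03  7.0000e-04]
```

View pics/lift.png

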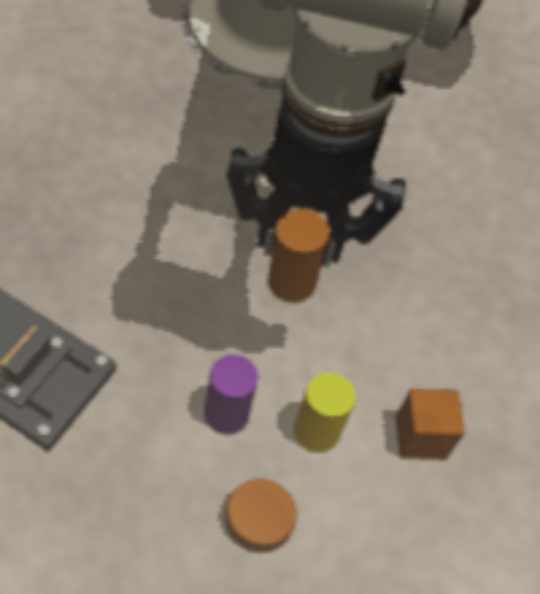

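The blank hangs upright between the pads (crop centre ≈(298,255)) and the others stand untouched. Moving to above the bed.

```bash

python3 -m pendant '[[[1,-0.002,0.030,-0.008,0,0,0],[1,-0.002,0.033,-0.009,0,0,0],[1,0,0.033,-0.009,0,0,0],[1,0,0.033,-0.009,0,0,0],[1,0,0.033,-0.009,0,0,0],[1,0,0.033,-0.009,0,0,0],[1,0,0.033,-0.009,0,0,0],[1,0,0,0,-0.11,0,0],[1,0,0,0,-0.11,0,0],[1,0,0,0,-0.11,0,0],[1,0,0,0,-0.11,0,0],[1,0,0,0,-0.11,0,0]]]'
python3 -m pendant '[[[1,0,0,0,-0.11,0,0],[1,0,0,0,-0.11,0,0],[1,0,0,0,-0.11,0,0],[1,0,0,0,-0.11,0,0],[1,0,0,0,-0.11,0,0],[1,0,0,0,0,0,0]]]'
python3 go.py .5653 -.0400 .13 -6.15
```

```text
time: 4.73
ee_pos: [0.5394, -0.0168, 0.1564]
orientation: [-0.281, -0.633, -0.295, 0.659]
contact_force: [0.2, 0.2, -3.3]
width: 0.496
time: 5.23
ee_pos: [0.531, -0.0152, 0.1415]
orientation: [-0.443, -0.521, -0.478, 0.551]
contact_force: [0.5, 0.2, -4.1]
width: 0.501
t 5.23 pos [ 0.531  -0.0152  0.1415] yaw -8.66 w 0.501 F [ 0.5  0.2 -4.1] T [ 0.02 -0.07 -0.02] q [-0.25  0.2   1.77 -0.01  1.23 -0.1 ]
delta mm [ 9.  38.3 19.3] turn deg [-2.5  -0.08  3.75] rad [-0.0437 -0.0014  0.0655]
```

```bash

python3 -m pendant '[[[1,-0.01,0.02,0.01,-0.044,0,0.065],[1,-0.004,0.018,0.009,0,0,0],[1,-0.003,0,0,0,0,0]]]'
python3 go.py .5653 -.0400 .13 -6.15
```

```text
time: 5.48
ee_pos: [0.5633, -0.0382, 0.1501]
orientation: [-0.467, -0.526, -0.475, 0.529]
contact_force: [0.4, 0.2, -2.8]
width: 0.499
t 5.48 pos [ 0.5633 -0.0382  0.1501] yaw -6.48 w 0.499 F [ 0.4  0.2 -2.8] T [-0.   -0.02 -0.03] q [-0.28  0.23  1.71  0.    1.21 -0.17]
delta mm [20.   2.4  1.7] turn deg [-0.33 -0.2   0.6 ] rad [-0.0058 -0.0035  0.0105]
```

```bash

python3 -m pendant '[[[1,0.012,0.0024,0.0007,-0.006,-0.003,0.01],[1,0.015,0,0,0,0,0],[1,0.012,0,0,0,0,0],[1,0,0,0,0,0,0]]]'
python3 go.py .5655 -.0385 .085 -6.15
python3 - <<'E'
from rig import arm
import cv2,numpy as np
from hold import *
for n in("scene","top"):
    d=arm.get_image(n); a=d["img"][...,::-1]
    s=a[130:250,200:340] if n=="scene" else a[150:250,290:450]
    cv2.imwrite(f"pics/low_{n}.png",np.clip(cv2.resize(s,None,fx=5,fy=5,interpolation=2)*1.4,0,255).astype(np.uint8))
    C=toH(cloud(d)); hsv=cv2.cvtColor(d["img"],cv2.COLOR_RGB2HSV)
    m=(cv2.inRange(hsv,(4,100,40),(18,255,255))>0)&(abs(C[...,0])<.03)&(C[...,1]>.018)&(C[...,1]<.077)&(C[...,2]>.03)&(C[...,2]<.13)
    X=C[m]; print(n,len(X),X.min(0).round(4),X.max(0).round(4))
    if len(X)>30:
        f=X[(X[:,2]>X[:,2].min()+.008)&(X[:,2]<np.percentile(X[:,2],80))]
        # fixed-radius circle fit
        from scipy.optimize import least_squares
        r=least_squares(lambda c:np.hypot(f[:,0]-c[0],f[:,1]-c[1])-.022,[0,.047],loss="soft_l1",f_scale=.002); print("axis H",r.x.round(4),np.abs(r.fun).mean().round(4))
E
```

```text
time: 5.82
ee_pos: [0.5634, -0.0386, 0.1063]
orientation: [-0.468, -0.528, -0.471, 0.53]
contact_force: [-1.1, 0.8, -4.0]
width: 0.496
t 5.82 pos [ 0.5634 -0.0386  0.1063] yaw -6.78 w 0.496 F [-1.1  0.8 -4. ] T [0.02 0.04 0.06] q [-0.28  0.29  1.74  0.    1.12 -0.16]
delta mm [21.3  2.2 -0.3] turn deg [-0.63 -0.09  0.33] rad [-0.011  -0.0016  0.0058]
scene 333 [-0.024   0.0339  0.0422] [0.0187 0.0673 0.1243]
axis H [-0.0023  0.0431] 0.0024
top 10 [-0.0208  0.0577  0.0567] [-0.0146  0.063   0.0933]
```

View pics/low_scene.png

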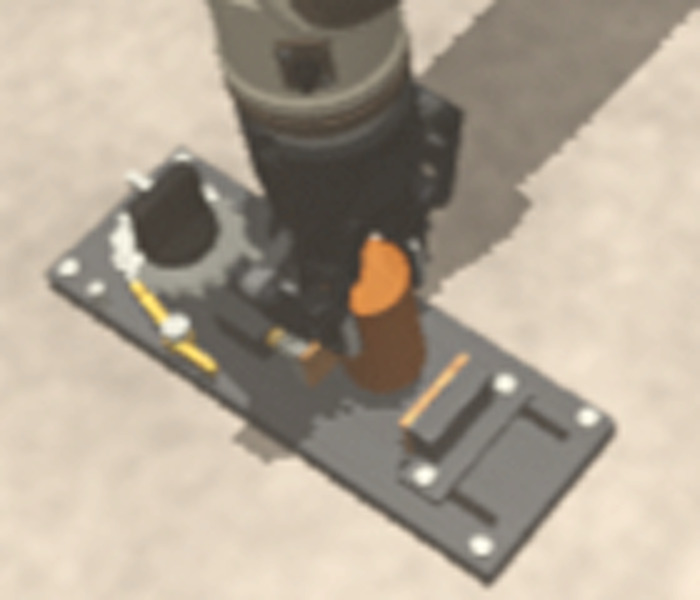

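View pics/low_top.png

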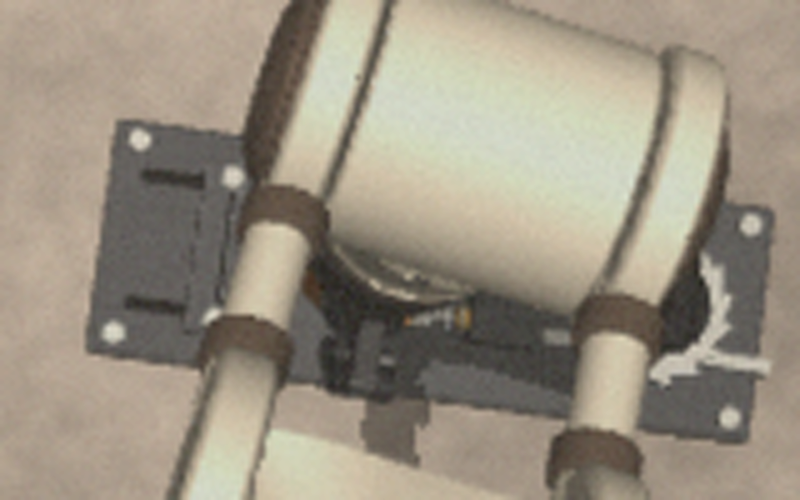

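Scene: the blank hangs between the jaws, a bit nearer the sprung one (axis at holder y≈0.044, midpoint 0.0475). I'll nudge +3 mm in holder y and lower it.

```bash

python3 -m pendant '[[[1,0.004,0.002,-0.003,-0.01,0,0.005],[1,0.007,0,0,0,0,0],[1,0.004,0,0,0,0,0]]]'
python3 go.py .5655 -.0357 .085 -6.15
```

```text
time: 6.17
ee_pos: [0.5692, -0.0361, 0.0953]
orientation: [0.474, 0.528, 0.47, -0.524]
contact_force: [0.3, 0.1, -2.8]
width: 0.494
t 6.17 pos [ 0.5692 -0.0361  0.0953] yaw -6.15 w 0.494 F [ 0.3  0.1 -2.8] T [0.   0.05 0.04] q [-0.28  0.31  1.74  0.    1.08 -0.17]
delta mm [10.2 -3.8  0. ] turn deg [-0.   -0.02 -0.45] rad [-0.0001 -0.0003 -0.0079]
```

```bash

python3 -m pendant '[[[1,0.004,-0.003,0,0,0,-0.008],[1,0.004,0,0,0,0,0]]]'
python3 go.py .5655 -.0357 .085 -6.15
python3 -m pendant '[[[1,0.003,0,0,0,0,0],[1,0.001,0,0,0,0,0]]]'
python3 go.py .5655 -.0357 .085 -6.15
```

```text
time: 6.33
ee_pos: [0.5663, -0.0356, 0.0869]
orientation: [0.472, 0.526, 0.472, -0.526]
contact_force: [-0.2, 0.2, -3.0]
width: 0.498
t 6.33 pos [ 0.5663 -0.0356  0.0869] yaw -6.14 w 0.498 F [-0.2  0.2 -3. ] T [ 0.04  0.05 -0.02] q [-0.28  0.32  1.75  0.    1.07 -0.17]
delta mm [ 1.9 -0.8  0.2] turn deg [ 0.01 -0.01 -0.  ] rad [ 0.0001 -0.0001 -0.0001]
time: 6.5
ee_pos: [0.5664, -0.0358, 0.0841]
orientation: [-0.472, -0.526, -0.473, 0.526]
contact_force: [-7.1, 1.1, 12.6]
width: 0.501
t 6.5 pos [ 0.5664 -0.0358  0.0841] yaw -6.14 w 0.501 F [-7.1  1.1 12.6] T [0.25 1.27 0.  ] q [-0.28  0.32  1.75 -0.    1.07 -0.17]
delta mm [-0.9 -1.  -0. ] turn deg [0.01 0.02 0.04] rad [0.0001 0.0004 0.0007]
```

```bash

python3 -m pendant '[[[1,-0.0005,0,0,0,0,0],[0.3,0,0,0,0,0,0],[0.1,0,0,0,0,0,0],[0,0,0,0,0,0,0],[0,0,0,0,0,0,0],[0,0,0,0,0,0,0]]]'
python3 go.py .5655 -.0357 .19 -6.15
python3 -m pendant '[[[0,-0.01,0,0,0,0,0],[0,-0.03,0,0,0,0,0],[0,-0.04,0,0,0,0,0],[0,-0.04,0,0,0,0,0],[0,0,0,0,0,0,0]]]'
python3 go.py .5495 -.1860 .2 83.85
```

```text
time: 7.0
ee_pos: [0.5689, -0.0367, 0.0869]
orientation: [0.474, 0.527, 0.471, -0.525]
contact_force: [-0.6, -0.3, -0.3]
width: 1.005
t 7.0 pos [ 0.5689 -0.0367  0.0869] yaw -6.16 w 1.005 F [-0.6 -0.3 -0.3] T [0.02 0.01 0.01] q [-0.28  0.32  1.74 -0.    1.07 -0.17]
delta mm [-103.1   -2.9   -0.5] turn deg [-0.01  0.09 -0.29] rad [-0.0002  0.0015 -0.0051]
time: 7.42
ee_pos: [0.5663, -0.0359, 0.2112]
orientation: [-0.472, -0.526, -0.473, 0.527]
contact_force: [1.2, -0.6, 0.8]
width: 0.996
t 7.42 pos [ 0.5663 -0.0359  0.2112] yaw -6.17 w 0.996 F [ 1.2 -0.6  0.8] T [-0.   -0.02  0.01] q [-0.28  0.17  1.66 -0.    1.31 -0.17]
delta mm [ 11.2  -0.5 151. ] turn deg [-9.002e+01 -5.000e-02  8.000e-02] rad [-1.5711e+00 -8.0000e-04  1.4000e-03]
```

```bash

python3 -m pendant '[[[0,0,0,0.036,0,0,0],[0,0,0,0.036,0,0,0],[0,0,0,0.036,0,0,0],[0,0,0,0.036,0,0,0],[0,0,0,0,-0.12,0,0],[0,0,0,0,-0.12,0,0],[0,0,0,0,-0.12,0,0],[0,0,0,0,-0.12,0,0],[0,0,0,0,-0.12,0,0],[0,0,0,0,-0.12,0,0],[0,0,0,0,-0.12,0,0],[0,0,0,0,-0.12,0,0]]]'
python3 -m pendant '[[[0,0,0,0,-0.12,0,0],[0,0,0,0,-0.12,0,0],[0,0,0,0,-0.12,0,0],[0,0,0,0,-0.12,0,0],[0,0,0,0,-0.12,0,0],[0,0,0,0,0,0,0]]]'
python3 go.py .5495 -.1860 .13 83.85
cat > snap.py <<'E'
import sys
from rig import arm
from hold import *
tag=sys.argv[1]
for n in("scene","top"):
    d=arm.get_image(n); np.savez(f"{n}_{tag}.npz",**d); a=d["img"][...,::-1]
    s=a[130:250,200:340] if n=="scene" else a[155:255,300:460]
    cv2.imwrite(f"pics/{tag}_{n}.png",np.clip(cv2.resize(s,None,fx=5,fy=5,interpolation=2)*1.4,0,255).astype(np.uint8))
    C=toH(cloud(d)); hsv=cv2.cvtColor(d["img"],cv2.COLOR_RGB2HSV)
    am=cv2.inRange(hsv,(4,100,40),(18,255,255))>0
    m=am&(abs(C[...,0])<.035)&(C[...,1]>.01)&(C[...,1]<.09)&(C[...,2]>.09)&(C[...,2]<.106)
    X=C[m]
    if len(X)>20: print(n,"blank top",len(X),"centre",((X.min(0)+X.max(0))/2).round(4),"mean",X.mean(0).round(4),"span",np.ptp(X,axis=0).round(4))
    b=(abs(C[...,0])<.03)&(C[...,2]>.045)&(C[...,2]<.055)&(C[...,1]>-.02)&(C[...,1]<.13)
    b=(abs(C[...,0])<.03)&(C[...,2]>.044)&(C[...,2]<.055)&(C[...,1]>-.03)&(C[...,1]<.045)
    if b.sum()>5: print(n,"spr top y",b.sum(),np.percentile(C[b][:,1],[3,50,97]).round(4))
    b=(abs(C[...,0])<.03)&(C[...,2]>.028)&(C[...,2]<.042)&(C[...,1]>-.06)&(C[...,1]<.0)&~am&(d["img"].max(-1)<75)
    if b.sum()>5: print(n,"carriage dark y",b.sum(),np.percentile(C[b][:,1],[3,50,97]).round(4),"z",np.median(C[b][:,2]).round(4))
    k=(C[...,2]>.066)&(C[...,2]<.085)&(np.hypot(C[...,0],C[...,1]+.1)<.03)
    if k.sum()>30: print(n,"knob",cv2.minAreaRect(C[k][:,:2].astype(np.float32)),k.sum())
E
python3 snap.py placed
```

```text
time: 8.42
ee_pos: [0.5545, -0.1885, 0.2268]
orientation: [0.675, 0.234, 0.659, -0.236]
contact_force: [-0.4, 0.2, 0.0]
width: 1.0
time: 8.92
ee_pos: [0.5553, -0.189, 0.2311]
orientation: [0.716, 0.013, 0.698, -0.022]
contact_force: [0.5, -0.1, 0.6]
width: 1.001
t 8.92 pos [ 0.5553 -0.189   0.2311] yaw 87.21 w 1.001 F [ 0.5 -0.1  0.6] T [ 0.    0.01 -0.04] q [-0.53  0.18  1.61  0.    1.33 -2.06]
delta mm [100.9   3.9  -8.5] turn deg [3.37 1.49 0.67] rad [0.0588 0.0259 0.0116]
scene blank top 219 centre [-0.0004  0.0478  0.0956] mean [0.0007 0.049  0.0969] span [0.0432 0.0439 0.011 ]
scene spr top y 53 [0.004  0.0105 0.0392]
scene carriage dark y 37 [-0.0432 -0.0176 -0.0156] z 0.0352
scene knob ((0.0007146373391151428, -0.09837007522583008), (0.044735975563526154, 0.014740100130438805), 0.278313010931015) 111
top blank top 330 centre [-0.0016  0.0472  0.0967] mean [-0.0022  0.0473  0.098 ] span [0.0432 0.0434 0.0114]
top spr top y 139 [-0.026   0.0104  0.0165]
top carriage dark y 242 [-0.0478 -0.0307 -0.0154] z 0.0404
top knob ((-0.0034143105149269104, -0.09865172207355499), (0.015298529528081417, 0.03733827546238899), 89.59221649169922) 123
```

View pics/placed_scene.png

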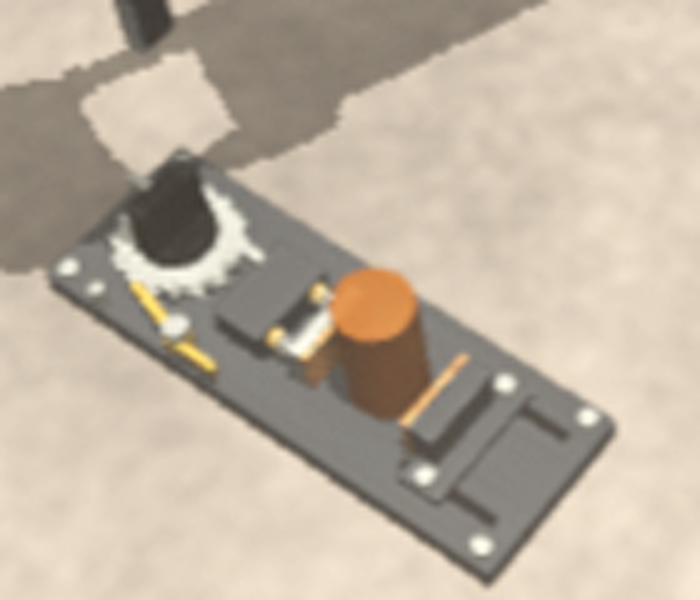

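The blank stands upright on the bed (top at crop (373,305), axis at holder (−1, 47.5) mm) with 9 mm clear each side. The bar lies along the holder's x, so the wheel angle is 0. Descending on the knob.

```bash

python3 -m pendant '[[[0,0.03,0.004,-0.006,0.059,0.026,0.012],[0,0.04,0,0,0,0,0],[0,0.03,0,0,0,0,0],[0,0,0,0,0,0,0]]]'
python3 go.py .5497 -.1851 .07 83.85
```

```text
time: 9.35
ee_pos: [0.5534, -0.1867, 0.1329]
orientation: [0.709, 0.045, 0.702, -0.048]
contact_force: [-1.0, 0.5, 0.3]
width: 1.001
t 9.35 pos [ 0.5534 -0.1867  0.1329] yaw 82.52 w 1.001 F [-1.   0.5  0.3] T [ 0.05 -0.    0.06] q [-0.53  0.29  1.68  0.    1.16 -1.97]
delta mm [62.9  1.3 -4.4] turn deg [-1.33  0.52  0.2 ] rad [-0.0232  0.0091  0.0034]
```

```bash

python3 -m pendant '[[[0,0.025,0.0013,-0.0044,-0.023,0.009,0.003],[0,0.025,0,0,0,0,0],[0,0,0,0,0,0,0]]]'
python3 go.py .5497 -.1851 .07 83.85
```

```text
time: 9.6
ee_pos: [0.5508, -0.1857, 0.0849]
orientation: [0.707, 0.039, 0.705, -0.041]
contact_force: [-0.5, 0.6, -0.8]
width: 1.001
t 9.6 pos [ 0.5508 -0.1857  0.0849] yaw 83.5 w 1.001 F [-0.5  0.6 -0.8] T [-0.01 -0.04 -0.06] q [-0.53  0.35  1.71 -0.    1.08 -1.99]
delta mm [14.9  0.5 -1.2] turn deg [-0.35  0.14  0.09] rad [-0.006   0.0024  0.0016]
```

```bash

python3 -m pendant '[[[0,0.013,0.0005,-0.0012,-0.006,0.002,0.001],[0,0.002,0,0,0,0,0]]]'
python3 go.py .5497 -.1851 .07 83.85
python3 -m pendant '[[[1,0,0,0,0,0,0],[1,0,0,0,0,0,0],[1,0,0,0,0,0,0],[1,0,0,0,0,0,0],[1,0,0,0,0,0,0],[1,0,0,0,0,0,0],[1,0,0,0,0,0,0],[1,0,0,0,0,0,0],[1,0,0,0,0,0,0],[1,0,0,0,0,0,0]]]'
python3 go.py .5497 -.1851 .07 83.85
```

```text
time: 9.77
ee_pos: [0.5512, -0.186, 0.0725]
orientation: [0.707, 0.038, 0.705, -0.039]
contact_force: [-0.4, 0.4, -1.7]
width: 1.001
t 9.77 pos [ 0.5512 -0.186   0.0725] yaw 83.74 w 1.001 F [-0.4  0.4 -1.7] T [-0.01  0.03 -0.  ] q [-0.53  0.37  1.71 -0.    1.05 -1.99]
delta mm [ 2.5  0.7 -1.6] turn deg [-0.11  0.2   0.11] rad [-0.0019  0.0035  0.0019]
time: 10.6
ee_pos: [0.5554, -0.1856, 0.0796]
orientation: [0.71, 0.039, 0.702, -0.04]
contact_force: [0.5, 0.2, -0.8]
width: 0.147
t 10.6 pos [ 0.5554 -0.1856  0.0796] yaw 83.62 w 0.147 F [ 0.5  0.2 -0.8] T [-0.03 -0.02 -0.04] q [-0.53  0.36  1.71  0.    1.06 -1.99]
delta mm [ 9.5 -0.1 -5.9] turn deg [-0.23  0.73  0.08] rad [-0.0041  0.0128  0.0014]
```

Idle rows drift up by about 0.7 mm each, so the grip is too high. I'll reopen a bit, go lower and compensate while closing.

```bash

python3 -m pendant '[[[0.6,0.001,0,0,0,0,0],[0.6,0.001,0,0,0,0,0],[0.6,0.007,0,-0.003,0,0.007,0],[0.6,0.006,0,-0.004,0,0.007,0]]]'
python3 go.py .5497 -.1851 .068 83.85
python3 -m pendant '[[[0.8,0.001,0,-0.0004,0,0,0],[1,0.0007,0,-0.0004,0,0,0],[1,0.0007,0,-0.0004,0,0,0],[1,0.0007,0,-0.0004,0,0,0],[1,0.0007,0,-0.0004,0,0,0]]]'
python3 go.py .5497 -.1851 .068 83.85
```

```text
time: 10.93
ee_pos: [0.5497, -0.1859, 0.0654]
orientation: [0.706, 0.038, 0.706, -0.041]
contact_force: [-0.5, 1.0, -0.5]
width: 0.4
t 10.93 pos [ 0.5497 -0.1859  0.0654] yaw 83.59 w 0.4 F [-0.5  1.  -0.5] T [ 0.05 -0.    0.01] q [-0.53  0.38  1.72 -0.    1.04 -1.99]
delta mm [-2.6  0.8 -0.1] turn deg [-0.26  0.09  0.17] rad [-0.0046  0.0015  0.003 ]
time: 11.35
ee_pos: [0.5478, -0.1846, 0.0624]
orientation: [0.706, 0.04, 0.706, -0.04]
contact_force: [-1.0, 0.7, 5.0]
width: 0.156
t 11.35 pos [ 0.5478 -0.1846  0.0624] yaw 83.56 w 0.156 F [-1.   0.7  5. ] T [0.26 0.24 0.03] q [-0.53  0.38  1.73  0.    1.04 -1.99]
delta mm [-5.6 -0.2  1.9] turn deg [-0.29  0.04  0.02] rad [-0.005   0.0008  0.0003]
```

```bash

python3 -m pendant '[[[0.7,0,0,0,0,0,0],[0.7,-0.004,0,0.001,0,0,0],[0.7,-0.003,0,0.001,-0.005,0,0]]]'
python3 go.py .5497 -.1851 .069 83.85
python3 -m pendant '[[[1,0.0002,0,-0.0001,0,0,0],[1,0.0002,0,-0.0001,0,0,0],[1,0.0002,0,-0.0001,0,0,0],[1,0.0002,0,-0.0001,0,0,0]]]'
python3 go.py .5497 -.1851 .069 83.85
```

```text
time: 11.6
ee_pos: [0.549, -0.1846, 0.0686]
orientation: [0.706, 0.038, 0.706, -0.038]
contact_force: [0.9, 0.1, -0.1]
width: 0.302
t 11.6 pos [ 0.549  -0.1846  0.0686] yaw 83.85 w 0.302 F [ 0.9  0.1 -0.1] T [ 0.01 -0.   -0.02] q [-0.53  0.37  1.72 -0.    1.05 -2.  ]
delta mm [-0.4 -0.4  0.7] turn deg [-0.   -0.06 -0.02] rad [-0.     -0.001  -0.0003]
time: 11.93
ee_pos: [0.5494, -0.1847, 0.0691]
orientation: [0.706, 0.038, 0.706, -0.038]
contact_force: [-1.2, 1.8, 2.4]
width: 0.152
t 11.93 pos [ 0.5494 -0.1847  0.0691] yaw 83.87 w 0.152 F [-1.2  1.8  2.4] T [0.17 0.11 0.01] q [-0.53  0.37  1.72  0.    1.05 -2.  ]
delta mm [ 0.1 -0.3  0.4] turn deg [ 0.02  0.02 -0.  ] rad [ 0.0004  0.0004 -0.    ]
```

```bash

python3 -m pendant '[[[1,0.0001,0,0,0.1,0,0],[1,0.0001,0,0,0.1,0,0],[1,0.0001,0,0,0.1,0,0],[1,0.0001,0,0,0.1,0,0],[1,0.0001,0,0,0.07,0,0]]]'
python3 go.py .5497 -.1851 .069 61.35
```

```text
time: 12.35
ee_pos: [0.5494, -0.1848, 0.0691]
orientation: [0.676, 0.208, 0.676, -0.208]
contact_force: [-1.2, 0.8, 3.0]
width: 0.153
t 12.35 pos [ 0.5494 -0.1848  0.0691] yaw 55.83 w 0.153 F [-1.2  0.8  3. ] T [0.15 0.16 0.09] q [-0.53  0.37  1.72 -0.    1.05 -1.51]
delta mm [ 0.1 -0.1  0.5] turn deg [-5.52  0.02  0.01] rad [-0.0963  0.0003  0.0002]
```

```bash

python3 -m pendant '[[[1,0.0001,0,0,0.1,0,0],[1,0.0001,0,0,0.1,0,0],[1,0.0001,0,0,0.1,0,0],[1,0.0001,0,0,0.09,0,0],[1,0,0,0,0,0,0]]]'
python3 go.py .5497 -.1851 .069 38.85
python3 snap.py t2
```

```text
time: 12.77
ee_pos: [0.5493, -0.1848, 0.0691]
orientation: [0.619, 0.341, 0.619, -0.341]
contact_force: [-0.1, 0.9, 1.2]
width: 0.152
t 12.77 pos [ 0.5493 -0.1848  0.0691] yaw 32.29 w 0.152 F [-0.1  0.9  1.2] T [ 0.19  0.08 -0.04] q [-0.53  0.37  1.72 -0.    1.05 -1.1 ]
delta mm [0.1 0.2 0.4] turn deg [-6.56  0.02  0.03] rad [-0.1144  0.0004  0.0005]
scene blank top 229 centre [-0.0004  0.0505  0.095 ] mean [0.0006 0.0517 0.0967] span [0.0437 0.0434 0.0101]
scene spr top y 43 [-0.0082  0.0231  0.0413]
scene carriage dark y 37 [-0.0291 -0.0048 -0.0021] z 0.0336
scene knob ((0.0006357692182064056, -0.08660389482975006), (0.03565638139843941, 0.01883509010076523), 10.533814430236816) 62
top blank top 328 centre [-0.002  0.05   0.097] mean [-0.0022  0.0507  0.0979] span [0.0434 0.0434 0.0128]
top spr top y 104 [-0.0197  0.0208  0.0278]
top carriage dark y 268 [-0.0343 -0.0178 -0.0025] z 0.0403
top knob ((-0.004069783724844456, -0.0833124965429306), (0.028674565255641937, 0.014806317165493965), 29.77684211730957) 59
```

View pics/t2_scene.png

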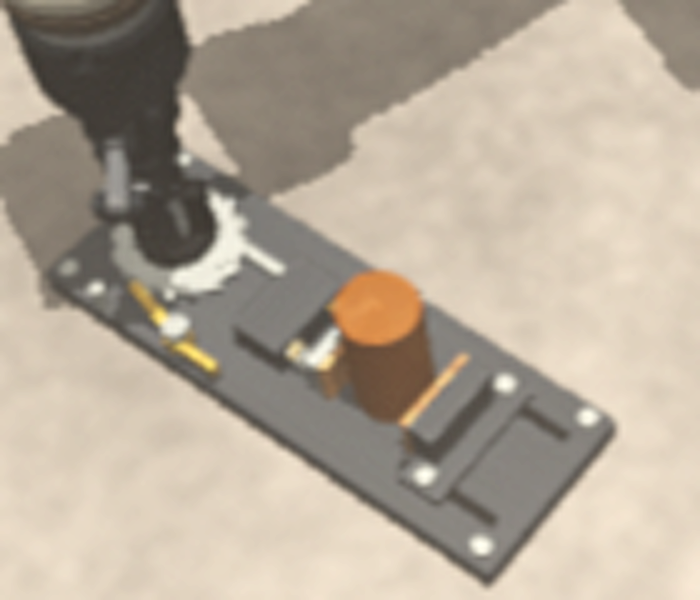

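View pics/t2_top.png

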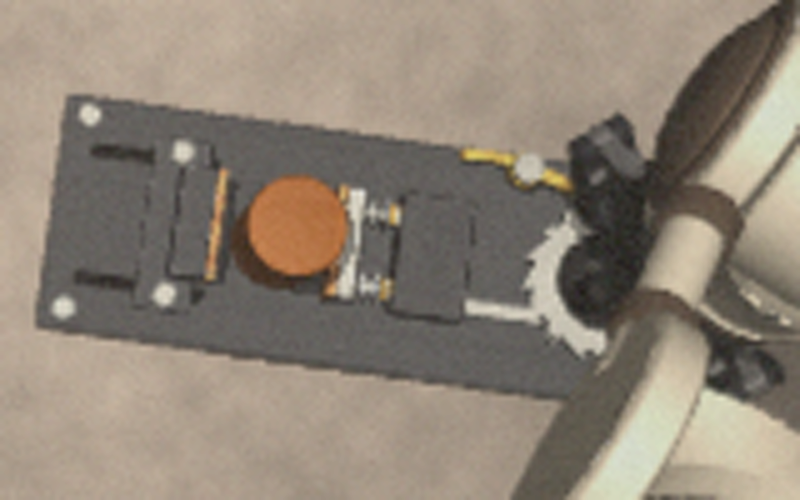

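Two teeth in, the carriage has moved ~13 mm, the sprung jaw touches the blank and is pushing it (blank still upright, pawl down). On to tooth 3, then 4.

```bash

python3 -m pendant '[[[1,0.0001,0,0,0.1,0,0],[1,0.0001,0,0,0.1,0,0],[1,0.0001,0,0,0.1,0,0],[1,0.0001,0,0,0.08,0,0],[1,0,0,0,0,0,0]]]'
python3 go.py .5497 -.1851 .069 16.35
python3 snap.py t3
```

```text
time: 13.28
ee_pos: [0.5493, -0.1849, 0.0692]
orientation: [0.544, 0.451, 0.544, -0.452]
contact_force: [0.2, 0.2, 2.6]
width: 0.147
t 13.28 pos [ 0.5493 -0.1849  0.0692] yaw 10.6 w 0.147 F [0.2 0.2 2.6] T [0.17 0.07 0.01] q [-0.53  0.37  1.72 -0.    1.05 -0.72]
delta mm [0.2 0.4 0.3] turn deg [-5.75  0.03  0.04] rad [-0.1003  0.0006  0.0007]
scene blank top 229 centre [0.0004 0.0557 0.0959] mean [0.0007 0.0575 0.0969] span [0.0435 0.0428 0.0118]
scene spr top y 41 [0.0209 0.0276 0.0337]
scene carriage dark y 15 [-0.0238 -0.0121 -0.0014] z 0.035
scene knob ((-0.0009210892021656036, -0.08847462385892868), (0.04038194194436073, 0.024715537205338478), 5.343259334564209) 88
top blank top 325 centre [-0.0021  0.0561  0.0972] mean [-0.0022  0.0563  0.0979] span [0.0419 0.0436 0.0102]
top spr top y 110 [-0.017   0.0264  0.0334]
top carriage dark y 219 [-0.0282 -0.0152 -0.001 ] z 0.0404
top knob ((-0.0013528615236282349, -0.08364323526620865), (0.031838275492191315, 0.014566095545887947), 8.14892292022705) 65
```

```bash

python3 -m pendant '[[[1,0.0001,0,0,0.1,0,0],[1,0.0001,0,0,0.1,0,0],[1,0.0001,0,0,0.1,0,0],[1,0.0001,0,0,0.08,0,0],[1,0,0,0,0,0,0]]]'
python3 go.py .5497 -.1851 .069 -6.15
python3 snap.py t4
cat > comp.py <<'E'
import sys
from hold import *
for tag in sys.argv[1:]:
    d=dict(np.load(f"top_{tag}.npz" if tag!="0" else "top0.npz")); g=d["img"].mean(-1).astype(np.float32)
    # profiles along holder y at lateral x between/beside, cast at z: carriage front edge (z~.040), jaw white body back edge (z .05)
    for z,nm in((.040,"z40"),(.05,"z50")):
        ys=np.arange(-.06,.10,.001); xs=np.arange(-.008,.009,.002) 
        P=np.array([[proj(d,fromH([x,y,z])) for y in ys] for x in xs],np.float32)
        I=cv2.remap(g,P[...,0],P[...,1],cv2.INTER_LINEAR).mean(0)
        print(tag,nm," ".join(f"{int(y*1e3)}:{v:.0f}" for y,v in zip(ys,I) if -.03<y<.05))
E
python3 comp.py 0 placed t4
```

```text
time: 13.8
ee_pos: [0.5493, -0.1849, 0.0692]
orientation: [-0.45, -0.545, -0.45, 0.546]
contact_force: [-1.1, 0.2, 2.9]
width: 0.152
t 13.8 pos [ 0.5493 -0.1849  0.0692] yaw -10.92 w 0.152 F [-1.1  0.2  2.9] T [0.13 0.1  0.1 ] q [-0.53  0.37  1.72 -0.    1.05 -0.34]
delta mm [0.2 0.5 0.1] turn deg [-4.77  0.06  0.04] rad [-0.0833  0.001   0.0007]
scene blank top 228 centre [-0.0004  0.058   0.0957] mean [0.0008 0.0593 0.0968] span [0.043  0.0414 0.0113]
scene spr top y 40 [0.0238 0.0303 0.0353]
scene carriage dark y 13 [-0.019  -0.0111 -0.0015] z 0.0345
scene knob ((0.0029102005064487457, -0.09467799961566925), (0.03277153521776199, 0.034771084785461426), 32.59955596923828) 108
top blank top 325 centre [-0.002   0.0575  0.0983] mean [-0.0021  0.0575  0.0978] span [0.0424 0.0418 0.0096]
top spr top y 120 [-0.0144  0.0275  0.035 ]
top carriage dark y 177 [-0.0233 -0.0125 -0.0004] z 0.0403
top knob ((-0.004223456606268883, -0.08344825357198715), (0.03335970267653465, 0.014211917296051979), 4.5769853591918945) 62
0 z40 -29:68 -28:68 -27:68 -26:67 -25:67 -24:68 -23:69 -22:69 -21:69 -20:68
[... 2253 characters left out ...]
8 17:67 18:62 19:57 20:57 21:65 22:84 23:104 24:107 25:97 26:90 27:88 28:84 29:82 30:80 31:80 32:83 33:85 34:86 35:85 36:85 37:85 38:86 39:87 40:87 41:87 42:87 43:88 44:88 45:87 46:88 47:88 48:89 49:89
t4 z50 -29:70 -28:70 -27:70 -26:70 -25:69 -24:67 -23:63 -22:57 -21:57 -20:63 -19:68 -18:69 -17:68 -16:68 -15:68 -14:68 -13:67 -12:66 -11:66 -10:67 -9:68 -8:68 -7:68 -6:68 -5:67 -4:67 -3:67 -2:68 -1:68 0:68 0:68 1:68 2:69 3:69 4:69 5:69 6:69 7:68 8:66 9:59 10:49 11:43 12:45 13:52 14:61 15:67 16:69 17:68 18:68 19:65 20:59 21:56 22:62 23:78 24:100 25:109 26:100 27:91 28:88 29:85 30:82 31:80 32:80 33:83 34:85 35:86 36:86 37:85 38:84 39:86 40:86 41:86 42:86 43:87 44:87 45:87 46:87 47:88 48:88 49:89
```

View pics/t4_top.png

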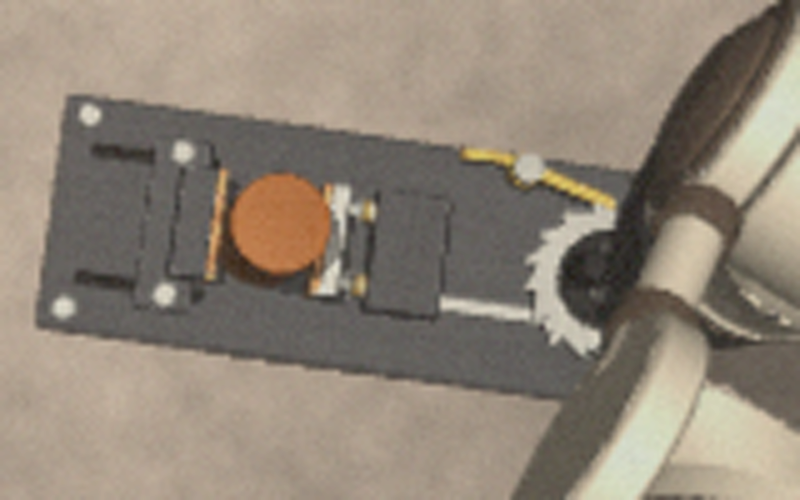

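View pics/t4_scene.png

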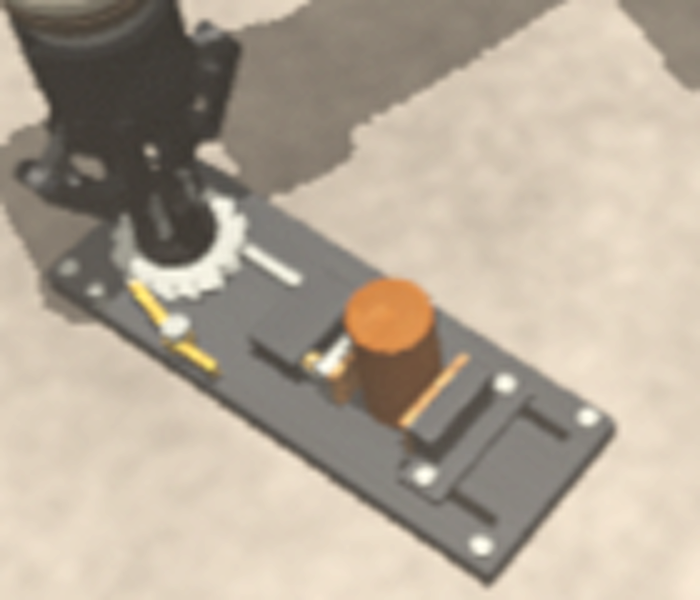

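At tooth 4 the blank is pinched. The carriage moved ~25 mm and the jaw ~18.8 mm, so the jaw would be pushed back ≈5 mm resting at tooth 4 and ≈11 mm at tooth 5. Tooth 5 is nearer half travel (9 mm), so I'm going one more.

```bash

python3 -m pendant '[[[1,0.0001,0,0,0.1,0,0],[1,0.0001,0,0,0.1,0,0],[1,0.0001,0,0,0.1,0,0],[1,0.0001,0,0,0.095,0,0]]]'
python3 go.py .5497 -.1851 .069 -28.65
python3 snap.py t5
```

```text
time: 14.23
ee_pos: [0.5492, -0.1848, 0.0691]
orientation: [-0.336, -0.622, -0.336, 0.623]
contact_force: [-1.2, 0.7, 3.9]
width: 0.15
t 14.23 pos [ 0.5492 -0.1848  0.0691] yaw -33.29 w 0.15 F [-1.2  0.7  3.9] T [0.19 0.15 0.27] q [-0.53  0.37  1.72 -0.    1.05  0.05]
delta mm [ 0.1  0.6 -0.1] turn deg [-4.64  0.09  0.04] rad [-0.0809  0.0016  0.0007]
scene blank top 222 centre [-0.0007  0.0582  0.0958] mean [0.0008 0.059  0.097 ] span [0.0438 0.0416 0.0105]
scene spr top y 39 [0.0242 0.0299 0.0356]
scene carriage dark y 8 [-0.0136 -0.0065 -0.0011] z 0.0373
scene knob ((0.0008828965947031975, -0.09700919687747955), (0.036859236657619476, 0.03486231714487076), 21.392728805541992) 130
top blank top 327 centre [-0.0023  0.0578  0.0962] mean [-0.0022  0.0576  0.098 ] span [0.0421 0.0416 0.0124]
top spr top y 124 [-0.007   0.0273  0.0351]
top carriage dark y 130 [-0.0171 -0.0089 -0.0007] z 0.0404
top knob ((-0.00031686387956142426, -0.08337078988552094), (0.02864665538072586, 0.010499441996216774), 3.822256088256836) 46
```

View pics/t5_top.png

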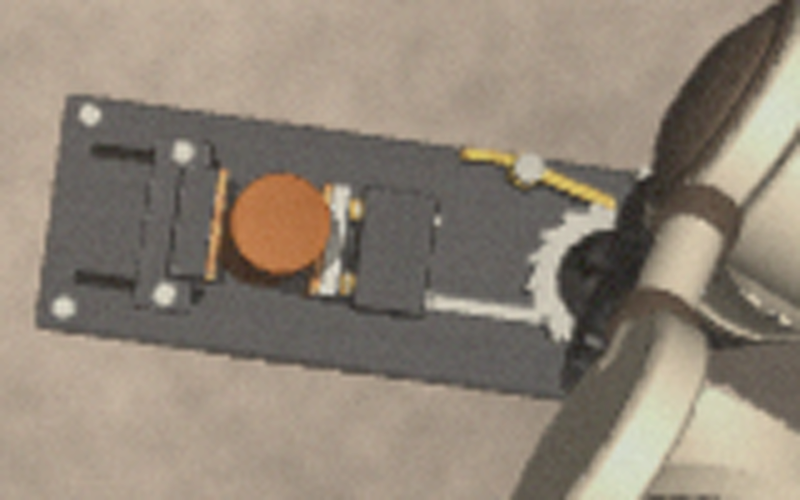

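Torque about z is 0.27 N m, which fits ~13 N at this slight overshoot. Easing the wheel back onto the pawl and releasing.

```bash

python3 -m pendant '[[[1,0,0,0,-0.04,0,0],[1,0,0,0,-0.025,0,0]]]'
python3 go.py .5497 -.1851 .069 -28.65
python3 -m pendant '[[[0.6,0,0,0,0,0,0],[0.4,0,0,0,0,0,0],[0,0,0,0,0,0,0],[0,0,0,0,0,0,0],[0,0,0,0,0,0,0],[0,0,0,0,0,0,0]]]'
python3 go.py .5497 -.1851 .17 -28.65
```

```text
time: 14.5
ee_pos: [0.5492, -0.1848, 0.0691]
orientation: [-0.361, -0.607, -0.361, 0.609]
contact_force: [-0.3, 1.0, 3.3]
width: 0.154
t 14.5 pos [ 0.5492 -0.1848  0.0691] yaw -28.61 w 0.154 F [-0.3  1.   3.3] T [0.17 0.1  0.15] q [-0.53  0.37  1.72 -0.    1.05 -0.03]
delta mm [0.1 0.6 0. ] turn deg [0.04 0.09 0.04] rad [0.0007 0.0016 0.0007]
time: 15.0
ee_pos: [0.5485, -0.1848, 0.0674]
orientation: [-0.364, -0.605, -0.365, 0.607]
contact_force: [-0.4, -0.0, 0.1]
width: 0.983
t 15.0 pos [ 0.5485 -0.1848  0.0674] yaw -27.97 w 0.983 F [-0.4 -0.   0.1] T [ 0.07 -0.   -0.01] q [-0.53  0.38  1.72 -0.    1.05 -0.04]
delta mm [-102.6    1.    -0.2] turn deg [0.68 0.1  0.11] rad [0.0119 0.0017 0.0019]
```

```bash

python3 -m pendant '[[[0,-0.01,0,0,0,0,0],[0,-0.03,0,0,0,0,0],[0,-0.04,0,0,0,0,0],[0,-0.04,0,0,0,0,0],[0,-0.02,0,0.02,0,0,0],[0,0,0,0.035,0,0,0],[0,0,0,0.035,0,0,0],[0,0,0,0.035,0,0,0],[0,0,0,0.035,0,0,0],[0,0,0,0.035,0,0,0],[0,0,0,0,0,0,0]]]'
python3 snap.py fin; python3 comp.py fin | cut -c1-1200
```

```text
time: 15.92
ee_pos: [0.4554, -0.3634, 0.2247]
orientation: [-0.37, -0.603, -0.364, 0.605]
contact_force: [0.5, -0.3, 0.6]
width: 0.998
scene blank top 221 centre [-0.      0.0574  0.0955] mean [0.0006 0.059  0.0968] span [0.0425 0.0422 0.0106]
scene spr top y 41 [0.0056 0.0292 0.035 ]
scene carriage dark y 8 [-0.0124 -0.0075 -0.0042] z 0.0343
scene knob ((0.0010627401061356068, -0.09833981841802597), (0.04451100900769234, 0.01415076944977045), 68.01544952392578) 88
top blank top 325 centre [-0.0019  0.0577  0.0986] mean [-0.0022  0.0576  0.098 ] span [0.0425 0.0416 0.0098]
top spr top y 120 [-0.0163  0.0272  0.0355]
top carriage dark y 141 [-0.0187 -0.0094 -0.0008] z 0.0402
top knob ((-0.0008463100530207157, -0.09870595484972), (0.044504594057798386, 0.014341874979436398), 68.6556167602539) 150
fin z40 -29:72 -28:71 -27:71 -26:71 -25:71 -24:71 -23:71 -22:70 -21:68 -20:64 -19:58 -18:57 -17:64 -16:69 -15:70 -14:69 -13:69 -12:69 -11:68 -10:68 -9:69 -8:69 -7:69 -6:69 -5:69 -4:69 -3:69 -2:69 -1:69 0:69 0:69 1:69 2:68 3:68 4:69 5:69 6:70 7:70 8:70 9:70 10:69 11:67 12:61 13:52 14:45 15:46 16:54 17:62 18:63 19:59 20:58 21:66 22:84 23:104 24:108 25:99 26:92 27:89 28:86 29:84 30:81 31:80 32:83 33:86 34:86 35:86 36:86 37:87 38:87 39:88 40:88 41:88 42:88 43:89 44:89 45:89 46:89 47:89 48:90 49:90
fin z50 -29:71 -28:71 -27:71 -26:71 -25:71 -24:72 -23:71 -22:71 -21:71 -20:70 -19:67 -18:62 -17:57 -16:59 -15:66 -14:70 -13:70 -12:69 -11:69 -10:68 -9:68 -8:68 -7:69 -6:69 -5:69 -4:69 -3:69 -2:69 -1:69 0:69 0:69 1:69 2:69 3:69 4:68 5:68 6:69 7:69 8:70 9:70 10:70 11:70 12:69 13:64 14:55 15:47 16:45 17:51 18:59 19:63 20:60 21:58 22:63 23:79 24:100 25:109 26:101 27:93 28:90 29:86 30:84 31:82 32:81 33:84 34:86 35:86 36:86 37:86 38:86 39:87 40:88 41:88 42:88 43:88 44:89 45:89 46:89 47:89 48:89 49:89
```

View pics/fin_top.png

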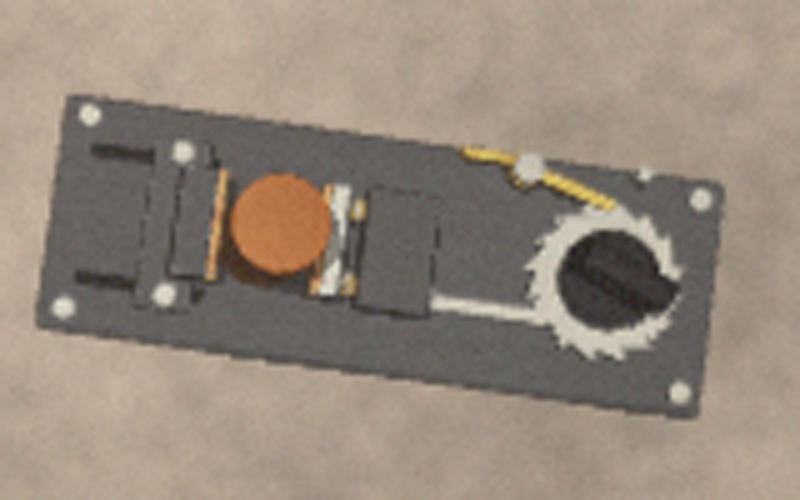

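View pics/fin_scene.png

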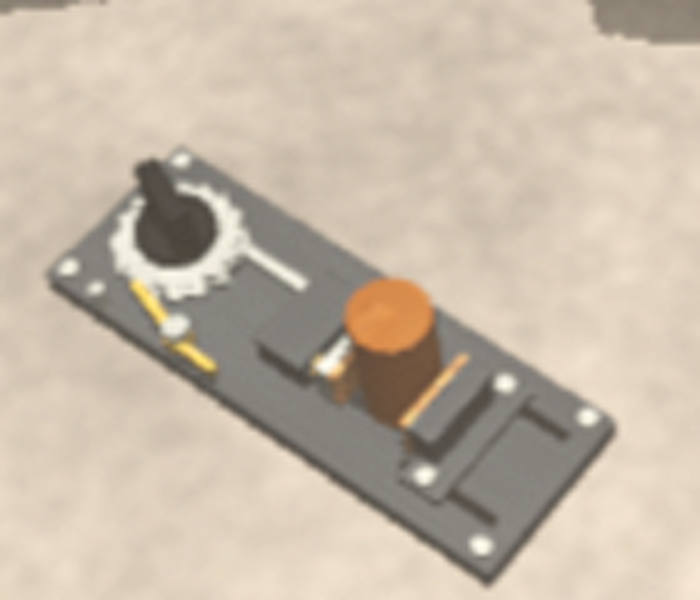

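The knob rests at −111.7° ≈ tooth 5 (112.5°), held by the pawl. The jaw is pushed back ≈10–11 mm and the blank is upright between both cork faces. One check of the other pieces, then I hand in.

```bash
python3 - <<'E'
from hold import *
from rig import arm
for n in("top","scene"):
    d=dict(np.load(f"{n}_fin.npz")); d0=dict(np.load(f"{n}0.npz")); C=cloud(d);C0=cloud(d0)
    for nm,x,y,z in(("puck",.594,.259,.028),("block",.448,.356,.06),("purple",.514,.188,.08),("yellow",.490,.2696,.08)):
        o=[]
        for c in(C0,C):
            m=(np.hypot(c[...,0]-x,c[...,1]-y)<.05)&(abs(c[...,2]-z)<.006)&(c[...,2]>.02); o.append(c[m].mean(0).round(4))
        print(n,nm,o)
print(arm.observe()["time"]); arm.close_job()
E
```

```text
top puck [array([0.593 , 0.2589, 0.0276]), array([0.5932, 0.2589, 0.0277])]
top block [array([0.4459, 0.3551, 0.0595]), array([0.446 , 0.355 , 0.0595])]
top purple [array([0.5131, 0.187 , 0.0798]), array([0.5131, 0.1872, 0.0798])]
top yellow [array([0.4881, 0.2683, 0.0798]), array([0.488 , 0.2683, 0.0797])]
scene puck [array([0.5966, 0.2597, 0.027 ]), array([0.5964, 0.2594, 0.027 ])]
scene block [array([0.4485, 0.3555, 0.059 ]), array([0.4486, 0.3555, 0.0588])]
scene purple [array([0.516 , 0.1875, 0.079 ]), array([0.5157, 0.1874, 0.079 ])]
scene yellow [array([0.4907, 0.2686, 0.0792]), array([0.4907, 0.2687, 0.0791])]
16.0167
the job is handed in; nothing more can be done
```

I stood the tall amber blank on the bed between the jaws and let go. Then I turned the knob clockwise five teeth, eased it back onto the pawl, released it and backed the arm away. The job was handed in at 16 s.

**Last checks:**
- The knob rests at about 111.7°, against 112.5° for tooth 5, so the pawl alone holds it.
- The blank is upright, pinched between both cork faces.
- The sprung jaw is pushed back about 10–11 mm of its 18 mm, roughly 11–12 N. Resting at tooth 4 would have left about 5 mm, so tooth 5 was the nearer to half travel.
- The puck, square block and the purple and yellow look-alikes moved less than 0.5 mm.

**What disagreed or went wrong:**
- The carriage's travel came out about 1 mm shorter in the images (28.6 mm) than five teeth should give (30 mm). That is why the push-back is a range.
- My first two knob grips sat at the wrong height. The first was too high; the second just touched the disc at about 5 N. I redid the grip before turning anything.

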